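Close an engine air cleaner: seat its cover and run home the captive bolts

TASK

The air cleaner on the bench has had a new filter put in and its cover is only laid on. Press the cover fully home on its seal at both front corners, firmly but without forcing it, and only then turn the three yellow captive wing bolts clockwise, each right up to its end stop. Leave everything else on the bench where it lies.

Things in the scene. Friction and masses are not known exactly. Their poses are not given: they have to be found in the camera images.
- housing: Lower half of an engine air cleaner, black plastic, about 150 x 190 mm, fixed to the bench. Origin: centre of its underside, on the bench; its low front faces its own -x, y is its left, z up. The plane on which the cover seats rises 30 degrees from front to back, so cover and bolt axes lean 30 degrees from vertical towards the front. An inlet snout sticks out of its -y side to 125 mm.
- cover: Grey cover, 174 (front to back) x 192 x 34 mm, hooked at the middle of its back edge. Origin: at the hook, on the seating plane (housing frame x 75, y 0, z 172 mm). x up the slope to the back, y left, z out of the cover; when home, the housing's axes turned 30 degrees about y. A 62 mm outlet pipe on its rear half stands 92 mm over its plane. Finger pressure over 60 N breaks it.
- corner_left (a point): Where to press: top of the black 36 x 34 mm pad on the cover's front left corner (cover frame x -146, y +78, z 34 mm; it has the same place in the seated cover's frame when home). Axes as the cover's. The pad's middle is 2 mm back and 6 mm inwards from here.
- corner_right (a point): The same for the front right corner (cover frame x -146, y -78, z 34 mm).
- seat_left (a joint): How far the left front corner stands proud (rad): 0 is home on a hard stop, 0.1 is 14 mm proud. Each corner moves independently, square to the cover's plane, and stays where it is left. Pressed on its pad it drags with about 10 N when proud, rising to about 15 N just before home; it then goes solid. Pressed midway between the pads it takes twice as much.
- seat_right (a joint): The same for the right front corner.
- bolt_left_wing (a point): Middle of the yellow wing of the captive bolt at the middle of the cover's left edge (cover frame x -75, y +92 mm), 55 mm over the cover's plane. The wing is a bar 58 mm long (point's x axis), 14 mm wide (y) and 26 mm high (13 mm each way from here); z is the bolt's axis, pointing out of the cover. Under it a round 28 mm tower; nothing else within 45 mm stands higher than the foot of the wing.
- bolt_left (a joint): Turn of that bolt (rad), growing clockwise as seen from above; it starts somewhere between 0.6 and 1.5 and meets a hard end stop at 2.4, where the wing lies parallel to the cover's front edge. It drags lightly (0.12 N m) and stays where it is left.
- bolt_front_wing (a point): Middle of the yellow wing of the captive bolt at the middle of the front edge (cover frame x -144, y 0 mm), 55 mm over the cover's plane. The wing is a bar 58 mm long (point's x axis), 14 mm wide (y) and 26 mm high (13 mm each way from here); z is the bolt's axis, pointing out of the cover. Under it a round 28 mm tower; nothing else within 45 mm stands higher than the foot of the wing.
- bolt_front (a joint): Turn of that bolt (rad), growing clockwise as seen from above; it starts somewhere between 0.6 and 1.5 and meets a hard end stop at 2.4, where the wing lies parallel to the cover's front edge. It drags lightly (0.12 N m) and stays where it is left.
- bolt_right_wing (a point): Middle of the yellow wing of the captive bolt at the middle of the right edge (cover frame x -75, y -92 mm), 55 mm over the cover's plane. The wing is a bar 58 mm long (point's x axis), 14 mm wide (y) and 26 mm high (13 mm each way from here); z is the bolt's axis, pointing out of the cover. Under it a round 28 mm tower; nothing else within 45 mm stands higher than the foot of the wing.
- bolt_right (a joint): Turn of that bolt (rad), growing clockwise as seen from above; it starts somewhere between 0.6 and 1.5 and meets a hard end stop at 2.4, where the wing lies parallel to the cover's front edge. It drags lightly (0.12 N m) and stays where it is left.
- ratchet: Red-handled ratchet, 220 mm, lying in front of the air cleaner. Bystander. Origin: on the bench under its middle.
- screwdriver: Blue screwdriver lying behind the air cleaner. Bystander. Origin: on the bench under its middle.
- spray_can: Blue spray can with a red cap, 65 mm wide, 170 mm tall, standing behind the air cleaner. Bystander. Origin: on the bench under its middle.
- parts_bowl: Steel parts bowl, 140 mm wide. Bystander. Origin: on the bench under its middle.
- spanner: Spanner, 200 mm, lying. Bystander. Origin: on the bench under its middle.
- mug: Blue mug, 95 mm tall. Bystander. Origin: on the bench under its middle.

How it is judged:
By the outcome, as a careful person would: the job done as asked, in the order asked, and still so for the second after the job is handed in, with the robot touching nothing.
It also fails if it takes over 67 s, if anything falls off the work surface, if the arm or the gripper's body presses on something with over 40 N, if the wrist force passes 120 N, or if a joint passes its speed limit or range.

ROBOT

A 6-joint arm with a two-finger parallel gripper is mounted at the origin on the work surface. World frame = base frame: x ahead of the robot, y to its left, z up, the work surface at z = 0. Lengths are in m, angles in degrees, forces in N, time in s.
With the tool pointing down it reaches from about 0.375 to 0.9 m from the base axis. Payload 3.1 kg.
Tool frame: the origin (TCP) lies at the very end of the fingers, on their centre line; the grasp point (between the pads) lies 19 mm behind it; z points along the fingers, y is the line along which they close (so a half turn about z gives the same grasp; the last joint's range is limited). The gripper opens to 87 mm and grips with 3 to 60 N. Pads are 19 mm wide; open, the fingers measure 117 mm over their backs; the gripper's body (75 mm by 190 mm) begins 51 mm behind the grasp point.
Start: joints at [59.387, 30.224, 82.088, -0, 67.689, -10.227], TCP at [0.218, 0.586, 0.223] pointing down, gripper open.
Joint ranges: [-176.69, 176.69], [-43.24, 126.21], [12.49, 139.97], [-82, 262], [0, 151.66], [-163.58, 163.58]. Speed limits (degrees/s): [159.86, 159.86, 180, 180, 180, 180].

INTERFACE

Orientations are given as a 3x3 rotation matrix whose columns are the frame's x, y, z axes.
In Python, from rig import readout, viewer, ticket gives the robot as it stands.
- The arm moves only by the tool send_rows, never from a script. Its argument "moves" is a list of rows, each a list of 6 numbers: the shift along the tool's x, y, z in units of 250 mm (1.0 is 250 mm), then the turn, a rotation vector about the tool's x, y, z in units of 90 degrees (1.0 is 90 degrees). A call has 1 to 12 rows; each row is the pose to reach, as a shift and turn from the pose commanded when the call began, along the tool's axes at that moment; what a row does not reach only later rows make up. A row lasts 1/10 s, in which the tool goes at most 50 mm and 8.59 degrees, less where a joint would pass 70% of its speed; a pose out of reach is approached as far as the arm can. A call with a number of a shift or a turn outside -1 to 1 is refused whole. A call with a gripper value outside its range is refused whole. "grip" is the opening, from 0 (shut) to 1 (fully open), set as the call begins (left out, the last holds). The fingers move at their own pace and stop on an object; the grip force is fixed at half the most. Time passes only in rows, so rows that repeat a pose let the fingers close. It gives the time, the measured TCP pose, the force, the opening and the grip force at its end, in the units of the state.
- readout.read_state(): the state, without advancing time (a new reading comes with each control period).
- viewer.capture(name): name is "scene" or "top"; returns (picture, depth): 420x560x3 uint8, red, green, blue; 420x560 float32, m along the optical axis (not along the pixel's ray), 0 where there is no reading.
- viewer.camera_info(name): a dict with "fx", "fy", "cx", "cy" (pixels), "R" (3x3) and "t" (3): a world point X has camera coordinates R X + t. Camera axes: x right, y down, z forward; pixel columns grow to the right and rows downward; lengths in m; the calibration is good to about 2 mm. A picture is of the moment at which its call begins. camera_info takes no time and is no camera call.
- ticket.hand_in(): hands the job in; it is judged then, once.
The state is a dict: "time_s": time; "joint_positions": joint angles; "qvel": joint speeds; "tau": joint torques, N m; "position": TCP position; "tcp_rot": TCP orientation; "force": force on the tool from outside, world axes, zero at the start; "moment": the same for the moment, N m; "opening": opening from 0.0 (shut) to 1.0 (fully open); "grasp_force": force on a finger pad.
Only numpy, scipy, OpenCV 4.12 (cv2) and the standard library are available. Lean on these libraries where they do the work, as an engineer would, in place of code of your own. Each camera call takes 0.05 s, during which the arm holds its last target. There are 200 camera calls.

## Working session

There is one attempt and no reset: what is moved stays moved. The work goes in short steps, Python scripts to look and compute and a tool call to move; the robot and the scene stay as the last step left them, time stands still between calls to the robot, and variables do not carry over. Pictures are saved under pics/ and viewed, at most 10 in all, crops included, and the job is handed in when it is done.

Besides the shell and the picture viewer there is one more tool, called in YAML: its name, and indented under it one key for each argument. send_rows: Moves the arm, as the interface text tells. Shifts and turns lie within -1 to 1; 1 stands for 250 mm of shift or 90 degrees of turn. Its arguments: {"type":"object","properties":{"moves":{"type":"array"},"grip":{"type":"number"}},"required":["moves"]}

```bash
ls; mkdir -p pics; python3 - <<'E'
from rig import readout, viewer
import numpy as np, cv2
for n in("scene","top"):
    p,d=viewer.capture(n); np.savez(f"{n}0.npz",p=p,d=d)
    cv2.imwrite(f"pics/{n}0.png",p[:,:,::-1])
    c=viewer.camera_info(n); print(n,c)
print(readout.read_state())
E
```

```text
pics
scene {'fx': 518.4409557794927, 'fy': 518.4409557794927, 'cx': 270.75719316453427, 'cy': 209.84069666669177, 'R': array([[-0.50661472,  0.86215411, -0.00564125],
       [ 0.73743135,  0.42991721, -0.52092821],
       [-0.44669512, -0.26806993, -0.85358185]]), 't': array([ 0.30475828, -0.35944682,  1.71889335])}
top {'fx': 483.94612491514135, 'fy': 483.94612491514135, 'cx': 282.851456069201, 'cy': 211.87823964066678, 'R': array([[-1.99475145e-02, -9.99797535e-01, -2.64286611e-03],
       [-9.92324778e-01,  2.01209454e-02, -1.22010992e-01],
       [ 1.22039466e-01,  1.88765490e-04, -9.92525230e-01]]), 't': array([-0.00765952,  0.60771846,  1.31222074])}
{'time_s': 0.1, 'joint_positions': array([ 5.93859846e+01,  3.02725211e+01,  8.21480227e+01, -2.48802992e-03,
        6.76883048e+01, -1.02261585e+01]), 'qvel': array([-0.01010995, -0.05789592, -0.21161691, -0.11137057,  0.02206956,
       -0.02091255]), 'tau': array([ 3.09859588e-04, -4.40988457e+01, -1.77151805e+01,  6.35103229e-02,
        5.33804332e-02, -5.16734815e-05]), 'position': array([0.21737233, 0.58529409, 0.22168714]), 'tcp_rot': array([[-9.37361461e-01,  3.48357030e-01, -9.32885220e-04],
       [ 3.48358152e-01,  9.37360047e-01, -1.65542922e-03],
       [ 2.97768925e-04, -1.87671373e-03, -9.99998195e-01]]), 'force': array([-0.68139731,  1.48869344,  0.87072911]), 'moment': array([ 0.02357936,  0.01094189, -0.00699269]), 'grasp_force': 0.0, 'opening': 1.0031565695700337}
```

View pics/scene0.png

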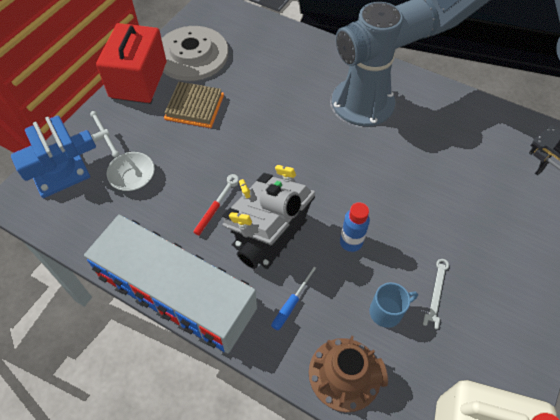

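View pics/top0.png

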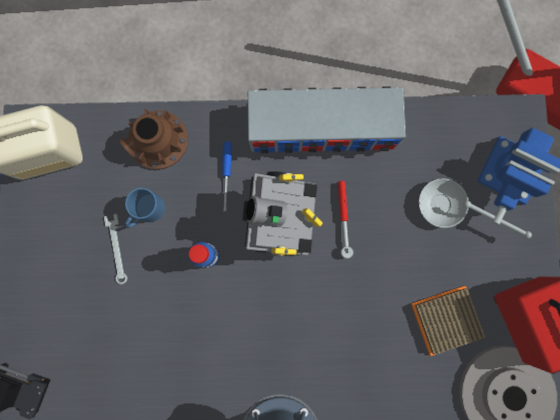

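The top view shows the wings at about (285,252) left, (313,217) front and (291,177) right. The cover's front faces image right, which is world -y. Next I'll measure the wings, pads and cover plane.

```bash
cat > h.py <<'E'
import numpy as np, cv2
from rig import readout, viewer
def cloud(n,p,d):
    c=viewer.camera_info(n); v,u=np.mgrid[:420,:560]
    X=np.stack([(u-c['cx'])/c['fx']*d,(v-c['cy'])/c['fy']*d,d],-1)
    return (X-c['t'])@c['R']
def yellow(p):
    h=cv2.cvtColor(p,cv2.COLOR_RGB2HSV)
    return cv2.inRange(h,(20,140,90),(35,255,255))
E
python3 - <<'E'
from h import *
for n,(x0,y0,x1,y1) in {"scene":(215,150,335,275),"top":(235,165,335,265)}.items():
    z=np.load(f"{n}0.npz");p,d=z['p'],z['d'];W=cloud(n,p,d)
    m=np.zeros((420,560),np.uint8); m[y0:y1,x0:x1]=yellow(p)[y0:y1,x0:x1]
    k,l,s,c=cv2.connectedComponentsWithStats(m)
    for i in range(1,k):
        if s[i,4]<15: continue
        q=W[(l==i)&(d>0)]; top=q[q[:,2]>np.percentile(q[:,2],98)-.012]
        print(n,c[i].round(1),s[i,4],'med',np.median(q,0).round(4),'z',np.percentile(q[:,2],[2,98]).round(3), cv2.minAreaRect(np.argwhere(l==i)[:,::-1].astype(np.float32)))
    cv2.imwrite(f"pics/{n}0c.png",cv2.resize(p[y0:y1,x0:x1,::-1],None,fx=4.8,fy=4.8,interpolation=cv2.INTER_CUBIC))
E
```

```text
scene [285.3 171.2] 163 med [ 0.499  -0.014   0.1929] z [0.173 0.209] ((284.9646911621094, 171.15882873535156), (21.259185791015625, 9.43647575378418), 12.528807640075684)
scene [244.4 188.7] 98 med [ 0.5867 -0.0838  0.1718] z [0.129 0.184] ((244.4151153564453, 188.54718017578125), (19.23145866394043, 6.604743480682373), 60.945396423339844)
scene [239.9 218.4] 191 med [ 0.6809 -0.0374  0.1994] z [0.155 0.216] ((239.88235473632812, 218.47059631347656), (23.283418655395508, 10.6715669631958), 14.03624439239502)
top [290.7 176.9] 122 med [ 0.6732 -0.0392  0.204 ] z [0.182 0.216] ((290.5, 177.0), (6.0, 23.0), 90.0)
top [311.7 217.3] 149 med [ 0.5757 -0.0902  0.1684] z [0.002 0.184] ((311.5000305175781, 217.50003051757812), (22.62741470336914, 8.485280990600586), 45.0)
top [278.5 250.6] 79 med [ 0.4924 -0.0086  0.2027] z [0.171 0.21 ] ((278.5, 251.0), (13.0, 6.0), 0.0)
top [291.2 251.6] 50 med [ 0.4915 -0.038   0.1894] z [-0.002  0.196] ((291.5, 251.5), (9.0, 5.0), 0.0)
```

View pics/scene0c.png

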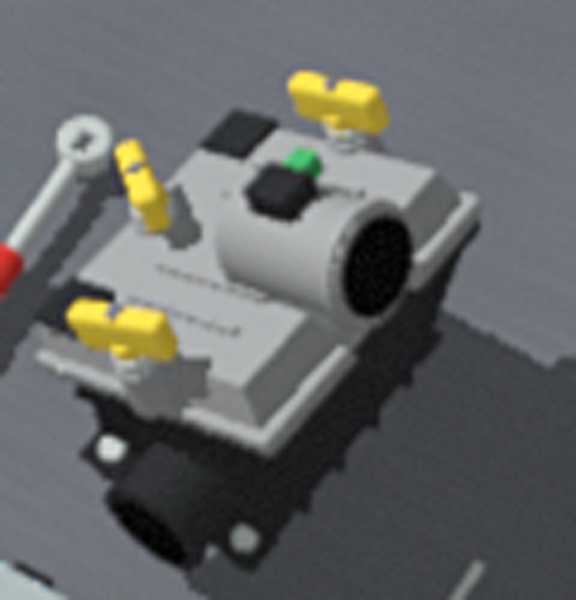

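View pics/top0c.png

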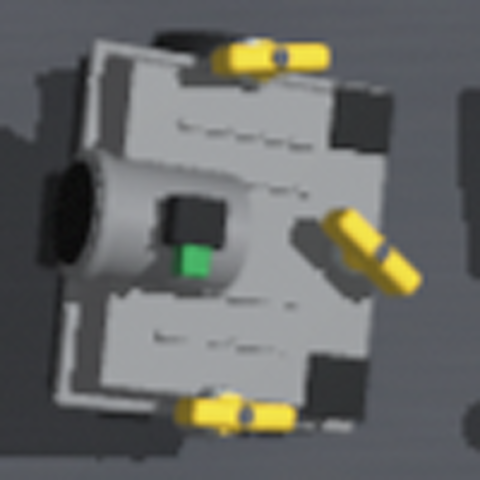

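```bash
cat > fit.py <<'E'
from h import *
from scipy.optimize import least_squares
def P(n):
    c=viewer.camera_info(n);K=np.array([[c['fx'],0,c['cx']],[0,c['fy'],c['cy']],[0,0,1]])
    return K@np.c_[c['R'],c['t']]
T=np.array([[293.1,176.3],[314.2,217.1],[285.9,250.9]]);S=np.array([[239.2,215.2],[243.3,183.9],[284.0,167.3]])
X=cv2.triangulatePoints(P('top'),P('scene'),T.T,S.T);X=(X[:3]/X[3]).T
print('notch R,F,L tri',X.round(4))
pads=[]
for n in('top','scene'):
    z=np.load(f"{n}0.npz");W=cloud(n,z['p'],z['d'])
    cs=[(310,190),(304.5,245.5)] if n=='top' else [(230,211),(265,177.5)]
    for u,v in cs:
        u,v=int(u),int(v); q=W[v-2:v+3,u-2:u+3].reshape(-1,3); pads.append(np.median(q,0)); print(n,'pad',pads[-1].round(4),z['p'][v,u])
def frame(v):
    cy,sy=np.cos(v[2]),np.sin(v[2]);Rz=np.array([[cy,-sy,0],[sy,cy,0],[0,0,1]])
    a=np.radians(30);Ry=np.array([[np.cos(a),0,-np.sin(a)],[0,1,0],[np.sin(a),0,np.cos(a)]])
    # +x up the slope
    return Rz@Ry, np.array([v[0],v[1],0.172])
def res(v):
    R,t=frame(v);L=(X-t)@R*1000
    r=[*(L[0,:2]-[-75,-92]),*(L[1,:2]-[-144,0]),*(L[2,:2]-[-75,92])]
    return np.array(r)
if __name__=='__main__':
    s=least_squares(res,[.58,.06,np.pi/2]);v=s.x
    R,t=frame(v);print(v,np.degrees(v[2]),s.fun.round(1))
    print('notch in cover',((X-t)@R*1000).round(1));print('pads',((np.array(pads)-t)@R*1000).round(1))
    np.savez('pose.npz',R=R,t=t)
    # wing angles from yellow depth points
    for n in('top','scene'):
        z=np.load(f"{n}0.npz");W=(cloud(n,z['p'],z['d'])-t)@R*1000;m=yellow(z['p'])>0
        for nm,c in dict(R=(-75,-92),F=(-144,0),L=(-75,92)).items():
            q=W[m&(np.hypot(W[...,0]-c[0],W[...,1]-c[1])<40)&(W[...,2]>50)&(W[...,2]<90)]
            vx,vy,x0,y0=cv2.fitLine(q[:,:2].astype(np.float32),cv2.DIST_L1,0,.01,.01).ravel()
            print(n,nm,len(q),'dir deg from x',np.degrees(np.arctan2(vy,vx)).round(1),x0,y0,np.percentile(q[:,2],[5,95]).round(1))
    # cover plane: grey points
E
python3 fit.py
```

```text
notch R,F,L tri [[ 0.6745 -0.0458  0.2022]
 [ 0.5756 -0.0973  0.1733]
 [ 0.4917 -0.0246  0.1966]]
top pad [ 0.6499 -0.0912  0.143 ] [51 52 54]
top pad [ 0.5085 -0.0722  0.1405] [50 50 52]
scene pad [ 0.6466 -0.0931  0.1433] [41 43 54]
scene pad [ 0.5097 -0.0713  0.1413] [50 53 55]
[0.59319214 0.06740449 1.46878115] 84.15496110135015 [-0.3 -0.4  1.2  0.8 -0.9 -0.4]
notch in cover [[ -75.3  -92.4   78.3]
 [-142.8    0.8   84. ]
 [ -75.9   91.6   72.2]]
pads [[-146.1  -72.6   50.9]
 [-143.5   70.    46.5]
 [-147.9  -69.5   52.2]
 [-142.2   68.9   46.6]]
top R 118 dir deg from x 8.2 -64.59307 -89.583275 [64.  83.8]
top F 145 dir deg from x -36.3 -143.53426 4.775908 [63.  84.9]
top L 118 dir deg from x 1.3 -66.0543 91.211136 [55.5 75.2]
scene R 186 dir deg from x 11.3 -71.95193 -98.22788 [58.2 83.6]
scene F 93 dir deg from x -36.0 -120.84136 -17.216722 [62.3 85. ]
scene L 158 dir deg from x 3.5 -65.04585 85.57845 [52.5 76. ]
```

```bash
cat > go.py <<'E'
from h import *
from scipy.spatial.transform import Rotation as Ro
z=np.load('pose.npz');R,t=z['R'],z['t']
def tgt(p,ang):
    """cover-frame point (mm); ang = direction of tool y (closing line) in cover frame, deg from x about cover z"""
    a=np.radians(ang);y=R@[np.cos(a),np.sin(a),0];zz=-R[:,2]
    return t+R@(np.array(p)/1000),np.c_[np.cross(y,zz),y,zz]
def row(p,ang,st=None):
    s=st or readout.read_state();P,M=tgt(p,ang);C=np.array(s['tcp_rot'])
    return np.r_[C.T@(P-s['position'])/.25,Ro.from_matrix(C.T@M).as_rotvec()/(np.pi/2)]
def show():
    s=readout.read_state();C=np.array(s['tcp_rot']);L=R.T@(s['position']-t)*1000
    y=R.T@C[:,1];f=R.T@s['force'];m=R.T@s['moment']
    print('t%.2f'%s['time_s'],'q',np.round(s['joint_positions'],1),'cover pos',L.round(2),'ang %.1f'%np.degrees(np.arctan2(y[1],y[0])),'tilt',(R.T@C[:,2]).round(3),'Fc',f.round(1),'M',m.round(2),'open %.3f gf %.1f'%(s['opening'],s['grasp_force']))
E
python3 - <<'E'
from go import *
def q6(p,ang,s23=105,L=.28):
    P,M=tgt(p,ang);w=P-L*M[:,2];q1=np.degrees(np.arctan2(w[1],w[0]))
    A=Ro.from_euler('ZY',[q1,s23],degrees=True).as_matrix()
    B=A.T@M@Ro.from_euler('Z',-90,degrees=True).as_matrix()
    return q1.round(1),Ro.from_matrix(B).as_euler('ZYZ',degrees=True).round(0)
print('start chk',Ro.from_euler('ZYZYZZ',[59.387,112.31,0,67.689,-10.227,90],degrees=True).as_matrix().round(3)) if 0 else None
for n,p,w,dl in(('L',(-75,92,45),2,92),('F',(-144,0,45),-36,54),('R',(-75,-92,45),9,99)):
    for k in(90,-90):
        print(n,[ (w+k-d,*q6(p,w+k-d)) for d in(0,dl)])
st=readout.read_state()
print(tgt((-144,72,146),90)[0],tgt((-144,72,34),90)[0])
for a in (90,-90,0,180): print(a,q6((-144,72,34),a))
# heights on cover
for n in('top',):
    z0=np.load('top0.npz');W=(cloud('top',z0['p'],z0['d'])-t)@R*1000
    m=(abs(W[...,1])<60)&(W[...,0]>-120)&(W[...,0]<40)&(W[...,2]>60)
    q=W[m];print('pipe',q.min(0),q.max(0)); h=q[q[:,2]>95];print(h.min(0) if len(h) else 0,h.max(0) if len(h) else 0)
Ww=cloud('top',z0['p'],z0['d']);print('can',Ww[253,198])
E
```

```text
L [(92, np.float64(-17.3), array([ 30.,  83., 161.])), (0, np.float64(-17.3), array([  30.,   83., -107.]))]
L [(-88, np.float64(-17.3), array([ 30.,  83., -19.])), (-180, np.float64(-17.3), array([30., 83., 73.]))]
F [(54, np.float64(-21.2), array([  29.,   84., -165.])), (0, np.float64(-21.2), array([  29.,   84., -111.]))]
F [(-126, np.float64(-21.2), array([29., 84., 15.])), (-180, np.float64(-21.2), array([29., 84., 69.]))]
R [(99, np.float64(-14.3), array([ 30.,  81., 156.])), (0, np.float64(-14.3), array([  30.,   81., -105.]))]
R [(-81, np.float64(-14.3), array([ 30.,  81., -24.])), (-180, np.float64(-14.3), array([30., 81., 75.]))]
[ 0.50143225 -0.12194292  0.22643971] [ 0.5071352  -0.06623407  0.12944486]
90 (np.float64(-22.6), array([ 29.,  85., 158.]))
-90 (np.float64(-22.6), array([ 29.,  85., -22.]))
0 (np.float64(-22.6), array([  29.,   85., -112.]))
180 (np.float64(-22.6), array([29., 85., 68.]))
pipe [-119.76247055  -34.02447769   60.18883408] [ 22.86111507  28.69831377 101.55029051]
[-40.63936098 -11.97494371  95.06509723] [-11.52045186  24.59181887 101.55029051]
can [0.4923239  0.19295039 0.17108257]
```

```bash
python3 - <<'E'
from go import *
s=readout.read_state()
r=row((-144,72,160),-90,s);print(r.round(3),np.linalg.norm(r[3:])*90, tgt((-144,72,160),-90)[0])
E
```

```text
[-2.058 -2.283 -0.064 -0.22   0.284  0.818] 80.39130114261636 [ 0.50071938 -0.12890653  0.23856406]
```

send_rows:
  moves:
    - [-0.1,-0.1,-0.4,0,0,0]
    - [-0.2,-0.2,-0.7,-0.02,0.03,0.08]
    - [-1,-1,-0.7,-0.22,0.284,0.818]
    - [-1,-1,-0.7,-0.22,0.284,0.818]
    - [-1,-1,-0.7,-0.22,0.284,0.818]
    - [-1,-1,-0.7,-0.22,0.284,0.818]
    - [-1,-1,-0.7,-0.22,0.284,0.818]
    - [-1,-1,-0.7,-0.22,0.284,0.818]
    - [-1,-1,-0.7,-0.22,0.284,0.818]
    - [-1,-1,-0.7,-0.22,0.284,0.818]
    - [-1,-1,-0.7,-0.22,0.284,0.818]
    - [-1,-1,-0.7,-0.22,0.284,0.818]
  grip: 0

```text
time_s: 1.3
position: [0.3643, 0.2635, 0.397]
tcp_rot: [[0.091, 0.995, 0.051], [0.861, -0.104, 0.498], [0.501, -0.001, -0.865]]
force: [0.4, -0.0, 0.5]
opening: 0.033
grasp_force: 0.0
```

```bash
python3 - <<'E'
from go import *
show();s=readout.read_state();print(s['position'])
for z in(160,250):
  r=row((-144,72,z),-90,s);print(r.round(3),np.linalg.norm(r[3:])*90)
E
```

```text
t1.30 q [  0.   -0.6 103.9  31.   75.6  -1.5] cover pos [261.25 247.69 108.92] ang -90.1 tilt [ 0.001 -0.    -1.   ] Fc [ 0.2 -0.4  0.4] M [ 0.03  0.32 -0.03] open 0.033 gf 0.0
[0.36428037 0.2635252  0.39695167]
[-1.619e+00  7.070e-01 -2.060e-01  0.000e+00 -1.000e-03 -2.000e-03] 0.15852811009500253
[-1.619e+00  7.070e-01 -5.660e-01  0.000e+00 -1.000e-03 -2.000e-03] 0.15852811009500253
```

send_rows:
  moves:
    - [-0.2,0.1,-0.3,0,0,0]
    - [-0.4,0.2,-0.4,0,0,0]
    - [-0.6,0.3,-0.4,0,0,0]
    - [-0.8,0.4,-0.4,0,0,0]
    - [-1,0.5,-0.4,0,0,0]
    - [-1,0.5,-0.4,0,0,0]
  grip: 0

```text
time_s: 1.9
position: [0.4584, -0.0045, 0.3629]
tcp_rot: [[0.086, 0.995, 0.051], [0.861, -0.1, 0.498], [0.501, 0.001, -0.866]]
force: [1.4, 0.6, -0.0]
opening: 0.008
grasp_force: 0.0
```

send_rows:
  moves:
    - [-0.2,0.1,0,0,0,0]
    - [-0.4,0.15,0,0,0,0]
    - [-0.62,0.2,0.2,0,0,0]
    - [-0.62,0.207,0.36,0,0,0]
    - [-0.62,0.207,0.4,0,0,0]
    - [-0.62,0.207,0.4,0,0,0]

```text
time_s: 2.5
position: [0.4989, -0.0896, 0.196]
tcp_rot: [[0.089, 0.995, 0.044], [0.858, -0.099, 0.503], [0.505, -0.007, -0.863]]
force: [-0.5, 0.4, 0.2]
opening: 0.009
grasp_force: 0.0
```

```bash
python3 - <<'E'
from go import *
show();print(row((-144,72,46),-90).round(3))
E
```

```text
t2.50 q [-38.4  29.3  97.8  26.2  72.6 -44.9] cover pos [-131.55   77.78  103.71] ang -90.1 tilt [ 0.006  0.008 -1.   ] Fc [0.4 0.6 0. ] M [ 0.02  0.35 -0.03] open 0.009 gf 0.0
[-0.051  0.025  0.23  -0.005 -0.004 -0.001]
```

send_rows:
  moves:
    - [0,0,0,0,0,0]
    - [0,0,0,0,0,0]

```text
time_s: 2.7
position: [0.5017, -0.0923, 0.2007]
tcp_rot: [[0.086, 0.995, 0.053], [0.862, -0.101, 0.497], [0.5, 0.003, -0.866]]
force: [0.8, 0.4, -0.1]
opening: 0.004
grasp_force: 0.0
```

```bash
python3 - <<'E'
from go import *
show();print(row((-144,72,46),-90).round(4))
E
```

```text
t2.70 q [-38.5  28.8  97.5  26.2  72.7 -44.9] cover pos [-131.25   74.77  108.96] ang -89.9 tilt [-0.    -0.003 -1.   ] Fc [ 0.4 -0.8 -0.3] M [0.04 0.39 0.03] open 0.004 gf 0.0
[-5.100e-02  1.030e-02  2.519e-01  1.600e-03  2.000e-04  1.600e-03]
```

send_rows:
  moves:
    - [-0.04,0.01,0.08,0,0,0]
    - [-0.05,0.01,0.15,0,0,0]
    - [-0.05,0.01,0.2,0,0,0]
    - [-0.05,0.01,0.22,0,0,0]
    - [-0.05,0.01,0.23,0,0,0]
    - [-0.05,0.01,0.24,0,0,0]
    - [-0.05,0.01,0.25,0,0,0]
    - [-0.05,0.01,0.26,0,0,0]
    - [-0.05,0.01,0.265,0,0,0]
    - [-0.05,0.01,0.265,0,0,0]

```text
time_s: 3.7
position: [0.5058, -0.0707, 0.1359]
tcp_rot: [[0.088, 0.995, 0.052], [0.862, -0.102, 0.497], [0.5, 0.002, -0.866]]
force: [-1.1, -4.0, 4.2]
opening: 0.009
grasp_force: 2.4
```

```bash
python3 - <<'E'
from go import *
show()
E
```

```text
t3.70 q [-36.3  34.4 100.9  28.7  64.  -47.7] cover pos [-144.72   72.88   41.88] ang -90.0 tilt [-0.    -0.002 -1.   ] Fc [-1.4  0.7  5.7] M [ 0.21  0.79 -0.09] open 0.009 gf 2.4
```

send_rows:
  moves:
    - [0,0,0.006,0,0,0]
    - [0,0,0.012,0,0,0]
    - [0,0,0.018,0,0,0]
    - [0,0,0.022,0,0,0]
    - [0,0,0.022,0,0,0]

```text
time_s: 4.2
position: [0.5064, -0.0696, 0.1314]
tcp_rot: [[0.087, 0.995, 0.053], [0.863, -0.102, 0.494], [0.497, 0.003, -0.868]]
force: [-3.5, -9.3, 7.7]
opening: 0.006
grasp_force: 5.8
```

```bash
python3 - <<'E'
from go import *
show()
E
```

```text
t4.20 q [-36.2  34.8 101.2  28.8  63.2 -47.9] cover pos [-145.96   72.43   37.37] ang -89.9 tilt [-0.003 -0.003 -1.   ] Fc [-4.4  2.6 11.5] M [ 0.46  1.22 -0.02] open 0.006 gf 5.8
```

send_rows:
  moves:
    - [0,0,0.004,0,0,0]
    - [0,0,0.008,0,0,0]
    - [0,0,0.008,0,0,0]

```text
time_s: 4.5
position: [0.5063, -0.0689, 0.1297]
tcp_rot: [[0.087, 0.995, 0.053], [0.864, -0.102, 0.494], [0.497, 0.003, -0.868]]
force: [-3.8, -10.3, 8.9]
opening: 0.004
grasp_force: 6.3
```

send_rows:
  moves:
    - [0,0,0.002,0,0,0]
    - [0,0,0.004,0,0,0]
    - [0,0,0.004,0,0,0]

```text
time_s: 4.8
position: [0.5063, -0.0686, 0.1288]
tcp_rot: [[0.087, 0.995, 0.053], [0.864, -0.102, 0.494], [0.496, 0.003, -0.868]]
force: [-4.9, -10.8, 9.6]
opening: 0.007
grasp_force: 6.6
```

```bash
python3 - <<'E'
from go import *
show()
E
```

```text
t4.80 q [-36.   35.  101.3  28.9  62.9 -48. ] cover pos [-146.44   72.59   34.7 ] ang -89.9 tilt [-0.004 -0.002 -1.   ] Fc [-4.9  3.8 13.9] M [ 0.6   1.37 -0.06] open 0.007 gf 6.6
```

send_rows:
  moves:
    - [0,0,0.002,0,0,0]
    - [0,0,0.004,0,0,0]
    - [0,0,0.004,0,0,0]

```text
time_s: 5.1
position: [0.5062, -0.0683, 0.1279]
tcp_rot: [[0.087, 0.995, 0.053], [0.864, -0.101, 0.493], [0.496, 0.003, -0.868]]
force: [-5.1, -11.1, 8.7]
opening: 0.004
grasp_force: 6.8
```

send_rows:
  moves:
    - [0,0,0.002,0,0,0]
    - [0,0,0.004,0,0,0]
    - [0,0,0.004,0,0,0]

```text
time_s: 5.4
position: [0.5062, -0.0679, 0.127]
tcp_rot: [[0.087, 0.995, 0.053], [0.864, -0.101, 0.493], [0.496, 0.003, -0.868]]
force: [-6.5, -11.2, 8.9]
opening: 0.007
grasp_force: 7.1
```

send_rows:
  moves:
    - [0,0,0.002,0,0,0]
    - [0,0,0.004,0,0,0]
    - [0,0,0.004,0,0,0]

```text
time_s: 5.7
position: [0.5061, -0.0675, 0.1261]
tcp_rot: [[0.087, 0.995, 0.052], [0.864, -0.101, 0.493], [0.496, 0.003, -0.868]]
force: [-6.4, -12.7, 9.0]
opening: 0.005
grasp_force: 7.3
```

```bash
python3 - <<'E'
from go import *
show()
E
```

```text
t5.70 q [-35.9  35.2 101.5  29.   62.5 -48.1] cover pos [-146.85   72.86   31.83] ang -89.9 tilt [-0.005 -0.002 -1.   ] Fc [-7.   5.1 14.4] M [ 0.83  1.59 -0.04] open 0.005 gf 7.3
```

send_rows:
  moves:
    - [0,0,0.002,0,0,0]
    - [0,0,0.004,0,0,0]
    - [0,0,0.004,0,0,0]

```text
time_s: 6.0
position: [0.5061, -0.0672, 0.1253]
tcp_rot: [[0.087, 0.995, 0.052], [0.864, -0.101, 0.493], [0.495, 0.002, -0.869]]
force: [-5.8, -12.6, 9.0]
opening: 0.01
grasp_force: 7.5
```

send_rows:
  moves:
    - [0,0,0.002,0,0,0]
    - [0,0,0.004,0,0,0]
    - [0,0,0.004,0,0,0]

```text
time_s: 6.3
position: [0.506, -0.0668, 0.1243]
tcp_rot: [[0.087, 0.995, 0.052], [0.864, -0.101, 0.493], [0.495, 0.002, -0.869]]
force: [-6.7, -13.0, 9.5]
opening: 0.008
grasp_force: 7.7
```

```bash
python3 - <<'E'
from go import *
show()
E
```

```text
t6.30 q [-35.9  35.4 101.6  29.1  62.2 -48.2] cover pos [-147.11   73.06   29.89] ang -89.9 tilt [-0.005 -0.001 -1.   ] Fc [-7.   5.3 15.1] M [0.91 1.68 0.01] open 0.008 gf 7.7
```

send_rows:
  moves:
    - [0,0,0.002,0,0,0]
    - [0,0,0.004,0,0,0]
    - [0,0,0.004,0,0,0]

```text
time_s: 6.6
position: [0.506, -0.0664, 0.1235]
tcp_rot: [[0.086, 0.995, 0.052], [0.865, -0.101, 0.492], [0.495, 0.002, -0.869]]
force: [-8.5, -13.3, 8.5]
opening: 0.004
grasp_force: 7.9
```

```bash
python3 - <<'E'
from go import *
show()
p,d=viewer.capture('scene');cv2.imwrite('pics/s1.png',cv2.resize(p[130:250,215:335,::-1],None,fx=4.8,fy=4.8,interpolation=cv2.INTER_CUBIC))
p,d=viewer.capture('top');np.savez('top1.npz',p=p,d=d);W=(cloud('top',p,d)-t)@R*1000
z0=np.load('top0.npz');W0=(cloud('top',z0['p'],z0['d'])-t)@R*1000
# flat-ish checks: known level features, before/after
for nm,m in dict(padR=(-144,-72),frontmidR=(-110,-40),frontmidL=(-110,40),rearR=(-10,-70),rearL=(-10,75)).items():
    for w in(W0,W):
        k=(np.hypot(w[...,0]-m[0],w[...,1]-m[1])<8); print(nm,k.sum(),np.median(w[k],0).round(1))
E
```

```text
t6.60 q [-35.8  35.4 101.6  29.1  62.1 -48.3] cover pos [-147.22   73.11   28.95] ang -89.9 tilt [-0.006 -0.001 -1.   ] Fc [-7.9  7.1 14.4] M [ 1.06  1.78 -0.05] open 0.004 gf 7.9
padR 25 [-145.   -72.5   50.5]
padR 25 [-143.6  -71.7   51.1]
frontmidR 28 [-110.   -40.6   43. ]
frontmidR 26 [-110.3  -40.8   42.2]
frontmidL 27 [-109.5   40.5   40.3]
frontmidL 90 [-109.5   40.3  118.2]
rearR 90 [ -9.  -69.9  12.9]
rearR 89 [ -8.4 -69.9  15.5]
rearL 98 [-9.4 75.3  5.9]
rearL 91 [-10.2  75.4   4. ]
```

View pics/s1.png

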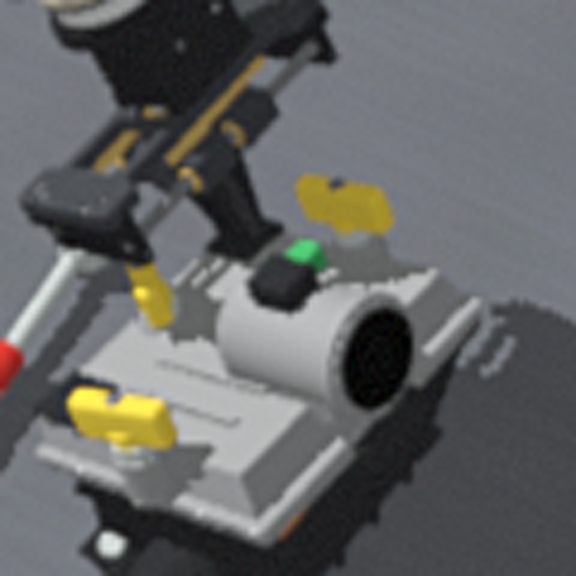

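The scene crop shows the fingers on the left pad, with the gripper body clear of the front wing. The corner is still moving at about 15 N, so I'll keep going.

send_rows:
  moves:
    - [0,0,0.002,0,0,0]
    - [0,0,0.004,0,0,0]
    - [0,0,0.004,0,0,0]

```text
time_s: 7.0
position: [0.506, -0.066, 0.1225]
tcp_rot: [[0.086, 0.995, 0.052], [0.865, -0.101, 0.492], [0.495, 0.002, -0.869]]
force: [-8.1, -14.5, 9.7]
opening: 0.007
grasp_force: 8.1
```

send_rows:
  moves:
    - [0,0,0.002,0,0,0]
    - [0,0,0.004,0,0,0]
    - [0,0,0.004,0,0,0]

```text
time_s: 7.3
position: [0.5059, -0.0656, 0.1217]
tcp_rot: [[0.086, 0.995, 0.051], [0.865, -0.1, 0.492], [0.495, 0.002, -0.869]]
force: [-7.7, -15.3, 9.0]
opening: 0.004
grasp_force: 8.4
```

```bash
python3 - <<'E'
from go import *
show()
E
```

```text
t7.30 q [-35.7  35.6 101.7  29.2  61.8 -48.3] cover pos [-147.44   73.27   27.01] ang -89.9 tilt [-0.006 -0.001 -1.   ] Fc [-9.4  6.1 15.9] M [ 1.1   1.81 -0.03] open 0.004 gf 8.4
```

send_rows:
  moves:
    - [0,0,0.002,0,0,0]
    - [0,0,0.004,0,0,0]
    - [0,0,0.004,0,0,0]

```text
time_s: 7.6
position: [0.506, -0.0653, 0.1209]
tcp_rot: [[0.086, 0.995, 0.052], [0.865, -0.1, 0.492], [0.494, 0.002, -0.869]]
force: [-8.6, -15.5, 10.4]
opening: 0.003
grasp_force: 8.9
```

send_rows:
  moves:
    - [0,0,0.002,0,0,0]
    - [0,0,0.004,0,0,0]
    - [0,0,0.004,0,0,0]

```text
time_s: 7.9
position: [0.5062, -0.0651, 0.1201]
tcp_rot: [[0.086, 0.995, 0.052], [0.865, -0.1, 0.491], [0.494, 0.003, -0.869]]
force: [-8.4, -15.4, 11.1]
opening: 0.003
grasp_force: 9.6
```

```bash
python3 - <<'E'
from go import *
show()
p,d=viewer.capture('top');W=(cloud('top',p,d)-t)@R*1000
cv2.imwrite('pics/t1.png',cv2.resize(p[165:265,235:335,::-1],None,fx=4.8,fy=4.8,interpolation=cv2.INTER_CUBIC))
E
```

```text
t7.90 q [-35.7  35.7 101.8  29.2  61.6 -48.4] cover pos [-147.78   73.1    25.36] ang -89.9 tilt [-0.007 -0.001 -1.   ] Fc [-8.4  6.8 17.7] M [ 1.12  1.92 -0.05] open 0.003 gf 9.6
```

View pics/t1.png

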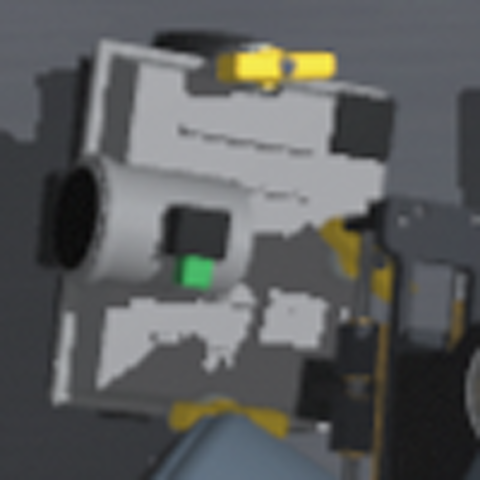

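send_rows:
  moves:
    - [0,0,0.002,0,0,0]
    - [0,0,0.004,0,0,0]
    - [0,0,0.004,0,0,0]

```text
time_s: 8.25
position: [0.5063, -0.0648, 0.1193]
tcp_rot: [[0.086, 0.995, 0.052], [0.865, -0.1, 0.491], [0.494, 0.003, -0.87]]
force: [-9.5, -16.2, 12.5]
opening: 0.006
grasp_force: 10.2
```

```bash
python3 - <<'E'
from go import *
show()
E
```

```text
t8.25 q [-35.6  35.8 101.8  29.3  61.4 -48.4] cover pos [-147.91   72.96   24.57] ang -89.8 tilt [-0.007 -0.002 -1.   ] Fc [-8.6  7.8 19.4] M [ 1.28  1.92 -0.08] open 0.006 gf 10.2
```

send_rows:
  moves:
    - [0,0,-0.15,0,0,0]
    - [0,0,-0.3,0,0,0]
    - [-0.1,0,-0.5,0,0,0]
    - [-0.3,0,-0.6,0,0,0]
    - [-0.5,0,-0.6,0,0,0]
    - [-0.7,0,-0.6,0,0,0]
    - [-0.7,0,-0.6,0,0,0]

```text
time_s: 8.95
position: [0.4822, -0.2893, 0.158]
tcp_rot: [[0.093, 0.994, 0.052], [0.86, -0.107, 0.499], [0.502, -0.001, -0.865]]
force: [-0.8, 0.4, -0.3]
opening: 0.005
grasp_force: 0.0
```

```bash
python3 - <<'E'
from go import *
show()
for n in('top','scene'):
    p,d=viewer.capture(n);np.savez(f'{n}2.npz',p=p,d=d);W=(cloud(n,p,d)-t)@R*1000
    z0=np.load(f'{n}0.npz');W0=(cloud(n,z0['p'],z0['d'])-t)@R*1000
    for nm,m in dict(padL=(-144,72),padR=(-144,-72),fmR=(-110,-50),fmL=(-110,50),midR=(-75,-60),midL=(-75,65),rL=(-30,65),rR=(-30,-65)).items():
        o=[]
        for w in(W0,W):
            k=(np.hypot(w[...,0]-m[0],w[...,1]-m[1])<7)&(w[...,2]<62); o+=[k.sum(),np.median(w[k,2]).round(1)]
        print(n,nm,*o)
p=np.load('top2.npz')['p'];q=np.load('scene2.npz')['p']
cv2.imwrite('pics/c2.png',np.hstack([cv2.resize(a[:,:,::-1],(400,400),interpolation=cv2.INTER_CUBIC) for a in(p[165:265,235:335],q[150:270,215:335])]))
E
```

```text
t8.95 q [-53.4  38.7  84.6  20.1  80.4 -54.9] cover pos [-324.11   74.05  170.91] ang -90.3 tilt [ 0.002 -0.001 -1.   ] Fc [ 0.1  0.8 -0.4] M [ 0.02  0.39 -0.03] open 0.005 gf 0.0
top padL 22 46.2 22 36.2
top padR 20 50.6 21 51.2
top fmR 21 43.0 21 42.7
top fmL 19 41.3 20 33.7
top midR 27 41.3 24 42.0
top midL 26 35.5 32 28.5
top rL 46 29.7 48 -74.8
top rR 45 32.8 45 35.1
scene padL 12 46.7 15 38.1
scene padR 8 52.2 0 nan
scene fmR 19 44.7 17 43.1
scene fmL 10 -47.0 2 -136.0
scene midR 44 -103.4 49 -112.6
scene midL 34 -151.4 34 -100.5
scene rL 42 -107.9 36 -177.3
scene rR 47 -175.3 43 -40.1
  return _methods._mean(a, axis=axis, dtype=dtype,
  ret = ret.dtype.type(ret / rcount)
```

View pics/c2.png

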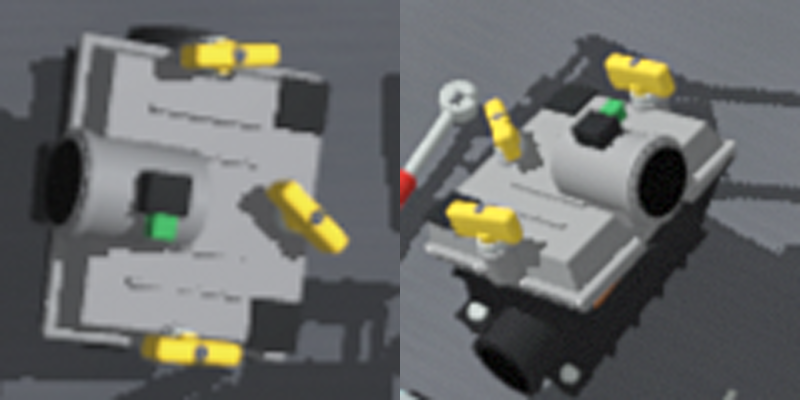

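The left pad has dropped about 10 mm by camera, but the TCP went about 20 mm down. I'll check where the fingertips are by camera against the reported TCP.

```bash
python3 - <<'E'
from go import *
s=readout.read_state();C=np.array(s['tcp_rot'])
for n in('top','scene'):
    z=np.load(f'{n}2.npz');Q=(cloud(n,z['p'],z['d'])-s['position'])@C*1000
    k=(abs(Q[...,0])<25)&(abs(Q[...,1])<30)&(Q[...,2]>-120)&(Q[...,2]<60)&(z['d']>0)
    q=Q[k];print(n,len(q))
    for a in range(-80,40,8):
        w=q[(q[:,2]>=a)&(q[:,2]<a+8)]
        if len(w):print(a,len(w),w.min(0).round(),w.max(0).round())
# fit of grey cover plane now and before (top)
for f in('top0','top2'):
    z=np.load(f+'.npz');W=(cloud('top',z['p'],z['d'])-t)@R*1000
    for nm,y0,y1 in(('L',42,62),('R',-62,-42)):
        k=(W[...,0]>-120)&(W[...,0]<-60)&(W[...,1]>y0)&(W[...,1]<y1)&(W[...,2]>15)&(W[...,2]<55)&(z['p'].min(-1)>110)
        q=W[k];c=np.polyfit(q[:,0],q[:,2],1);print(f,nm,len(q),'slope',c[0].round(3),'z@-144',np.polyval(c,-144).round(1),'z@0',c[1].round(1))
E
```

```text
top 394
-80 1 [  7.   5. -76.] [  7.   5. -76.]
-72 2 [  4.   5. -70.] [  5.   6. -68.]
-56 7 [  1.  -2. -52.] [  7.   6. -48.]
-48 24 [  1. -10. -47.] [ 11.  12. -41.]
-40 21 [  3. -10. -39.] [ 10.  12. -33.]
-32 18 [ -1. -10. -32.] [ 11.  10. -24.]
-24 18 [  0.  -7. -24.] [  8.  10. -16.]
-16 16 [  3.  -8. -16.] [10.  7. -9.]
-8 17 [-7. -9. -8.] [10.  8. -0.]
0 1 [6. 8. 0.] [6. 8. 0.]
scene 476
-80 2 [ 15.  -6. -76.] [ 23.  -4. -74.]
-72 8 [ -1. -11. -70.] [ 12.  29. -65.]
-64 23 [ -1. -19. -63.] [ 12.  20. -56.]
-56 40 [-17. -15. -56.] [ 13.  19. -48.]
-48 35 [-12. -14. -48.] [ 12.  16. -40.]
-40 30 [-11. -10. -40.] [ 13.  14. -32.]
-32 28 [-12. -12. -31.] [ 13.  11. -24.]
-24 23 [-10.  -6. -24.] [ 12.  11. -16.]
-16 26 [-14.  -8. -16.] [13. 11. -9.]
-8 23 [-15.  -9.  -8.] [11. 11. -0.]
top0 L 173 slope -0.086 z@-144 43.0 z@0 30.7
top0 R 168 slope -0.067 z@-144 46.3 z@0 36.6
top2 L 163 slope -0.05 z@-144 35.3 z@0 28.1
top2 R 167 slope -0.044 z@-144 44.9 z@0 38.5
```

```bash
python3 - <<'E'
from go import *
print(row((-144,-72,70),-90).round(3))
E
```

```text
[ 0.705  0.582  0.405 -0.    -0.003 -0.002]
```

send_rows:
  moves:
    - [0.18,0.15,0,0,0,0]
    - [0.36,0.3,0,0,0,0]
    - [0.54,0.45,0,0,0,0]
    - [0.7,0.58,0,0,0,0]
    - [0.7,0.58,0.1,0,0,0]
    - [0.7,0.58,0.25,0,0,0]
    - [0.7,0.58,0.4,0,0,0]
    - [0.7,0.58,0.43,0,0,0]
    - [0.7,0.58,0.46,0,0,0]
    - [0.7,0.58,0.48,0,0,0]
    - [0.7,0.58,0.48,0,0,0]

```text
time_s: 10.15
position: [0.6495, -0.0902, 0.1458]
tcp_rot: [[0.088, 0.995, 0.053], [0.861, -0.102, 0.498], [0.501, 0.002, -0.865]]
force: [-0.8, -0.5, -0.3]
opening: 0.008
grasp_force: 0.0
```

```bash
python3 - <<'E'
from go import *
show()
E
```

```text
t10.15 q [-30.4  42.   79.3  28.3  74.1 -36.1] cover pos [-143.93  -72.06   52.79] ang -90.0 tilt [ 0.001 -0.002 -1.   ] Fc [-0.7  0.8  0. ] M [0.03 0.35 0.04] open 0.008 gf 0.0
```

send_rows:
  moves:
    - [0,0,0.01,0,0,0]
    - [0,0,0.02,0,0,0]
    - [0,0,0.03,0,0,0]
    - [0,0,0.035,0,0,0]
    - [0,0,0.04,0,0,0]
    - [0,0,0.04,0,0,0]

```text
time_s: 10.75
position: [0.6514, -0.0877, 0.1377]
tcp_rot: [[0.088, 0.995, 0.057], [0.863, -0.104, 0.495], [0.498, 0.006, -0.867]]
force: [-0.8, -6.4, 6.8]
opening: 0.003
grasp_force: 4.5
```

```bash
python3 - <<'E'
from go import *
show()
E
```

```text
t10.75 q [-30.1  42.5  79.6  28.5  73.  -36.4] cover pos [-145.62  -73.74   44.52] ang -90.0 tilt [-0.002 -0.006 -1.   ] Fc [-2.2  0.2  9.1] M [-0.13  0.77  0.  ] open 0.003 gf 4.5
```

send_rows:
  moves:
    - [0,0,0.005,0,0,0]
    - [0,0,0.01,0,0,0]
    - [0,0,0.015,0,0,0]
    - [0,0,0.02,0,0,0]
    - [0,0,0.02,0,0,0]

```text
time_s: 11.25
position: [0.6525, -0.0862, 0.1338]
tcp_rot: [[0.087, 0.994, 0.059], [0.864, -0.105, 0.493], [0.497, 0.008, -0.868]]
force: [1.0, -8.0, 7.5]
opening: 0.008
grasp_force: 5.4
```

```bash
python3 - <<'E'
from go import *
show()
E
```

```text
t11.25 q [-29.9  42.8  79.8  28.7  72.4 -36.5] cover pos [-146.22  -74.67   40.32] ang -89.9 tilt [-0.004 -0.008 -1.   ] Fc [-3.1 -1.8 10.5] M [-0.24  0.94 -0.05] open 0.008 gf 5.4
```

send_rows:
  moves:
    - [0,0,0.006,0,0,0]
    - [0,0,0.012,0,0,0]
    - [0,0,0.018,0,0,0]
    - [0,0,0.024,0,0,0]
    - [0,0,0.03,0,0,0]
    - [0,0,0.03,0,0,0]

```text
time_s: 11.85
position: [0.6541, -0.0838, 0.1278]
tcp_rot: [[0.087, 0.994, 0.062], [0.865, -0.106, 0.491], [0.495, 0.011, -0.869]]
force: [0.8, -9.5, 8.7]
opening: 0.004
grasp_force: 6.6
```

```bash
python3 - <<'E'
from go import *
show()
E
```

```text
t11.85 q [-29.7  43.2  80.   28.8  71.5 -36.6] cover pos [-147.03  -75.95   33.82] ang -89.9 tilt [-0.006 -0.012 -1.   ] Fc [-3.8 -1.7 12.2] M [-0.37  1.13 -0.08] open 0.004 gf 6.6
```

send_rows:
  moves:
    - [0,0,0.005,0,0,0]
    - [0,0,0.01,0,0,0]
    - [0,0,0.015,0,0,0]
    - [0,0,0.015,0,0,0]

```text
time_s: 12.25
position: [0.6547, -0.0826, 0.1248]
tcp_rot: [[0.087, 0.994, 0.063], [0.865, -0.107, 0.49], [0.494, 0.012, -0.869]]
force: [0.6, -12.1, 9.7]
opening: 0.003
grasp_force: 7.2
```

```bash
python3 - <<'E'
from go import *
show()
E
```

```text
t12.25 q [-29.5  43.4  80.1  28.9  71.1 -36.7] cover pos [-147.39  -76.49   30.54] ang -89.9 tilt [-0.007 -0.013 -1.   ] Fc [-5.5 -1.8 14.4] M [-0.51  1.15 -0.07] open 0.003 gf 7.2
```

send_rows:
  moves:
    - [0,0,0.004,0,0,0]
    - [0,0,0.008,0,0,0]
    - [0,0,0.012,0,0,0]
    - [0,0,0.012,0,0,0]

```text
time_s: 12.65
position: [0.6553, -0.0815, 0.1224]
tcp_rot: [[0.087, 0.994, 0.064], [0.865, -0.107, 0.49], [0.494, 0.013, -0.87]]
force: [2.4, -13.1, 10.7]
opening: 0.004
grasp_force: 7.7
```

```bash
python3 - <<'E'
from go import *
show()
E
```

```text
t12.65 q [-29.4  43.5  80.2  29.   70.8 -36.8] cover pos [-147.63  -76.94   27.99] ang -89.9 tilt [-0.007 -0.014 -1.   ] Fc [-5.8 -3.7 15.7] M [-0.46  1.31 -0.04] open 0.004 gf 7.7
```

send_rows:
  moves:
    - [0,0,0.004,0,0,0]
    - [0,0,0.008,0,0,0]
    - [0,0,0.008,0,0,0]

```text
time_s: 12.95
position: [0.6556, -0.0808, 0.121]
tcp_rot: [[0.086, 0.994, 0.065], [0.866, -0.107, 0.489], [0.493, 0.014, -0.87]]
force: [1.0, -13.1, 11.5]
opening: 0.0
grasp_force: 8.4
```

```bash
python3 - <<'E'
from go import *
show()
E
```

```text
t12.95 q [-29.4  43.6  80.3  29.1  70.5 -36.8] cover pos [-147.73  -77.18   26.35] ang -89.9 tilt [-0.008 -0.015 -1.   ] Fc [-5.4 -2.3 16.5] M [-0.47  1.33 -0.05] open 0.000 gf 8.4
```

send_rows:
  moves:
    - [0,0,0.004,0,0,0]
    - [0,0,0.008,0,0,0]
    - [0,0,0.012,0,0,0]
    - [0,0,0.012,0,0,0]

```text
time_s: 13.35
position: [0.6561, -0.0799, 0.1189]
tcp_rot: [[0.086, 0.994, 0.066], [0.866, -0.107, 0.489], [0.493, 0.015, -0.87]]
force: [1.2, -15.4, 13.8]
opening: 0.007
grasp_force: 9.6
```

```bash
python3 - <<'E'
from go import *
show()
E
```

```text
t13.35 q [-29.3  43.8  80.4  29.1  70.2 -36.9] cover pos [-147.9   -77.6    24.06] ang -89.9 tilt [-0.008 -0.016 -1.   ] Fc [-6.3 -2.8 19.5] M [-0.31  1.3  -0.11] open 0.007 gf 9.6
```

send_rows:
  moves:
    - [0,0,0.004,0,0,0]
    - [0,0,0.008,0,0,0]
    - [0,0,0.012,0,0,0]
    - [0,0,0.012,0,0,0]

```text
time_s: 13.75
position: [0.6566, -0.0789, 0.1168]
tcp_rot: [[0.086, 0.994, 0.067], [0.866, -0.108, 0.488], [0.492, 0.016, -0.87]]
force: [0.2, -15.2, 14.8]
opening: 0.006
grasp_force: 10.9
```

```bash
python3 - <<'E'
from go import *
show()
E
```

```text
t13.75 q [-29.2  43.9  80.5  29.2  70.  -36.9] cover pos [-148.03  -77.97   21.75] ang -89.8 tilt [-0.009 -0.017 -1.   ] Fc [-5.6 -1.8 20.4] M [-0.29  1.29 -0.07] open 0.006 gf 10.9
```

send_rows:
  moves:
    - [0,0,0.006,0,0,0]
    - [0,0,0.012,0,0,0]
    - [0,0,0.016,0,0,0]
    - [0,0,0.016,0,0,0]

```text
time_s: 14.15
position: [0.6572, -0.0775, 0.114]
tcp_rot: [[0.085, 0.994, 0.068], [0.866, -0.108, 0.488], [0.492, 0.017, -0.87]]
force: [-0.2, -17.1, 18.8]
opening: 0.005
grasp_force: 12.5
```

```bash
python3 - <<'E'
from go import *
show()
E
```

```text
t14.15 q [-29.   44.1  80.6  29.3  69.6 -37. ] cover pos [-148.14  -78.45   18.61] ang -89.8 tilt [-0.009 -0.018 -1.   ] Fc [-5.4 -1.6 24.8] M [-0.22  1.26 -0.03] open 0.005 gf 12.5
```

send_rows:
  moves:
    - [0,0,-0.1,0,0,0]
    - [0,0,-0.25,0,0,0]
    - [0,0,-0.4,0,0,0]
    - [0,0,-0.5,0,0,0]
    - [-0.2,0,-0.55,0,0,0]
    - [-0.4,-0.1,-0.55,0,0,0]
    - [-0.6,-0.25,-0.55,0,0,0]
    - [-0.7,-0.3,-0.55,0,0,0]
    - [-0.7,-0.3,-0.55,0,0,0]

```text
time_s: 15.05
position: [0.5496, -0.2841, 0.1371]
tcp_rot: [[0.096, 0.994, 0.049], [0.859, -0.108, 0.501], [0.503, -0.006, -0.864]]
force: [0.8, 0.1, -0.5]
opening: 0.006
grasp_force: 0.0
```

```bash
cat > cov.py <<'E'
from go import *
def cov(tag):
    o=[]
    p,d=viewer.capture('top');np.savez(f'top{tag}.npz',p=p,d=d);W=(cloud('top',p,d)-t)@R*1000
    k=(W[...,0]>-120)&(W[...,0]<-60)&(abs(W[...,1])<62)&(abs(W[...,1])>40)&(W[...,2]>15)&(W[...,2]<55)&(p.min(-1)>90)
    q=W[k];A=np.c_[q[:,:2],np.ones(len(q))];c=np.linalg.lstsq(A,q[:,2],rcond=None)[0]
    r=q[:,2]-A@c;j=abs(r)<3;c=np.linalg.lstsq(A[j],q[j,2],rcond=None)[0]
    mp=-c[0]*146;df=c[1]*78
    print('plane',c.round(3),len(q),'proud L %.1f R %.1f'%(mp+df,mp-df))
    for nm,m in dict(padL=(-144,72),padR=(-144,-72)).items():
        k=(np.hypot(W[...,0]-m[0],W[...,1]-m[1])<7);print(nm,np.median(W[k,2]).round(1))
E
python3 -c "
from cov import *
show();cov('3')
print(row((-144,72,60),-90).round(3))"
```

```text
t15.05 q [-48.5  43.5  77.5  21.9  81.3 -49.9] cover pos [-324.14    7.54  146.79] ang -90.5 tilt [ 0.004  0.002 -1.   ] Fc [-0.1 -0.8 -0.5] M [0.03 0.34 0.  ] open 0.006 gf 0.0
plane [3.0000e-03 7.0000e-03 3.3211e+01] 350 proud L 0.1 R -1.0
padL 36.8
padR 34.5
[ 0.707 -0.27   0.352 -0.    -0.003 -0.004]
```

Both corners look home by plane fit. The left was pressed less hard, so I'll re-press it to the same force.

send_rows:
  moves:
    - [0.18,-0.1,0,0,0,0]
    - [0.36,-0.2,0,0,0,0]
    - [0.54,-0.27,0,0,0,0]
    - [0.7,-0.27,0,0,0,0]
    - [0.71,-0.27,0.1,0,0,0]
    - [0.71,-0.27,0.25,0,0,0]
    - [0.71,-0.27,0.35,0,0,0]
    - [0.71,-0.27,0.4,0,0,0]
    - [0.71,-0.27,0.44,0,0,0]
    - [0.71,-0.27,0.46,0,0,0]
    - [0.71,-0.27,0.47,0,0,0]
    - [0.71,-0.27,0.47,0,0,0]

```text
time_s: 16.3
position: [0.5098, -0.0637, 0.1288]
tcp_rot: [[0.087, 0.995, 0.054], [0.861, -0.103, 0.497], [0.5, 0.003, -0.866]]
force: [-1.1, -3.9, 6.8]
opening: 0.008
grasp_force: 3.6
```

```bash
python3 -c "
from go import *
show()"
```

```text
t16.30 q [-35.5  35.1 101.1  29.4  62.9 -47.7] cover pos [-141.95   69.63   32.04] ang -90.0 tilt [ 0.    -0.003 -1.   ] Fc [-0.1  0.7  7.9] M [ 0.26  0.23 -0.03] open 0.008 gf 3.6
```

send_rows:
  moves:
    - [0,0,0.006,0,0,0]
    - [0,0,0.012,0,0,0]
    - [0,0,0.016,0,0,0]
    - [0,0,0.016,0,0,0]

```text
time_s: 16.7
position: [0.5103, -0.063, 0.126]
tcp_rot: [[0.087, 0.995, 0.055], [0.862, -0.103, 0.496], [0.499, 0.005, -0.867]]
force: [-2.6, -6.3, 10.2]
opening: 0.004
grasp_force: 6.0
```

```bash
python3 -c "
from go import *
show()"
```

```text
t16.70 q [-35.4  35.4 101.3  29.5  62.4 -47.9] cover pos [-142.66   69.22   29.29] ang -89.9 tilt [-0.001 -0.004 -1.   ] Fc [-0.6  1.9 12.1] M [0.47 0.42 0.  ] open 0.004 gf 6.0
```

send_rows:
  moves:
    - [0,0,0.006,0,0,0]
    - [0,0,0.012,0,0,0]
    - [0,0,0.018,0,0,0]
    - [0,0,0.018,0,0,0]

```text
time_s: 17.1
position: [0.511, -0.0621, 0.1226]
tcp_rot: [[0.086, 0.995, 0.057], [0.863, -0.103, 0.494], [0.497, 0.006, -0.868]]
force: [-4.8, -9.9, 13.5]
opening: 0.007
grasp_force: 8.9
```

```bash
python3 -c "
from go import *
show()"
```

```text
t17.10 q [-35.2  35.6 101.4  29.6  61.8 -48. ] cover pos [-143.49   68.63   25.8 ] ang -89.9 tilt [-0.003 -0.006 -1.   ] Fc [-2.2  3.8 16.9] M [0.75 0.67 0.04] open 0.007 gf 8.9
```

send_rows:
  moves:
    - [0,0,0.006,0,0,0]
    - [0,0,0.012,0,0,0]
    - [0,0,0.018,0,0,0]
    - [0,0,0.018,0,0,0]

```text
time_s: 17.5
position: [0.5116, -0.061, 0.1192]
tcp_rot: [[0.085, 0.995, 0.058], [0.864, -0.103, 0.492], [0.496, 0.008, -0.869]]
force: [-6.1, -13.4, 19.1]
opening: 0.002
grasp_force: 11.8
```

```bash
python3 -c "
from go import *
show()"
```

```text
t17.50 q [-35.1  35.9 101.5  29.8  61.3 -48.2] cover pos [-144.24   68.06   22.32] ang -89.8 tilt [-0.005 -0.007 -1.   ] Fc [-2.6  4.7 23.5] M [0.91 0.78 0.05] open 0.002 gf 11.8
```

Left force rises linearly with no drag plateau, so it is home. Next I'll do the left bolt.

send_rows:
  moves:
    - [0,0,-0.15,0,0,0]
    - [0,0,-0.3,0,0,0]
    - [0,0,-0.4,0,0,0]
    - [0.1,-0.05,-0.42,0,0,0]
    - [0.27,-0.09,-0.42,0,0,0]
    - [0.28,-0.09,-0.4,0,0,0]
    - [0.28,-0.09,-0.4,0,0,0]
    - [0.28,-0.09,-0.4,0,0,0]
  grip: 0.55

```text
time_s: 18.3
position: [0.4884, -0.0441, 0.2379]
tcp_rot: [[0.088, 0.995, 0.052], [0.861, -0.102, 0.498], [0.501, 0.001, -0.866]]
force: [0.2, 0.3, 0.6]
opening: 0.537
grasp_force: 0.0
```

```bash
python3 -c "
from go import *
show()
print(row((-75,92,48),-88).round(3))
for n in('top','scene'):
    p,d=viewer.capture(n);W=(cloud(n,p,d)-t)@R*1000;m=yellow(p)>0
    for nm,c in dict(R=(-75,-92),F=(-144,0),L=(-75,92)).items():
        q=W[m&(np.hypot(W[...,0]-c[0],W[...,1]-c[1])<40)&(W[...,2]>40)&(W[...,2]<90)]
        if len(q)<20: continue
        (cx,cy),wh,a=cv2.minAreaRect(q[:,:2].astype(np.float32));vx,vy,x0,y0=cv2.fitLine(q[:,:2].astype(np.float32),cv2.DIST_L1,0,.01,.01).ravel()
        print(n,nm,len(q),'dir',np.degrees(np.arctan2(vy,vx)).round(1),'rect',round(cx,1),round(cy,1),np.round(wh),np.percentile(q[:,2],[5,95]).round(1))
"
```

```text
t18.30 q [-35.1  23.6  99.8  27.   74.2 -40.8] cover pos [-72.35  92.9  117.84] ang -90.0 tilt [ 0.001 -0.001 -1.   ] Fc [ 0.6 -0.2  0.4] M [ 0.05  0.35 -0.07] open 0.537 gf 0.0
[-0.011  0.003  0.279  0.001 -0.    -0.022]
top R 120 dir 8.9 rect -79.5 -94.3 [57. 13.] [52.2 72.2]
top F 20 dir -35.4 rect -145.8 0.2 [12. 57.] [55.  72.5]
top L 114 dir -0.3 rect -79.0 89.2 [58. 14.] [54.8 73.8]
scene R 172 dir 12.2 rect -77.4 -98.1 [57. 14.] [49.3 72.1]
scene F 100 dir -38.0 rect -148.7 -3.2 [15. 62.] [51.2 72.8]
scene L 149 dir 4.1 rect -77.4 84.5 [58. 16.] [50.8 73.4]
```

```bash
python3 -c "
from go import *
print(row((-78,90,51),-88.5).round(3))"
```

```text
[-0.022  0.011  0.267  0.    -0.001 -0.017]
```

send_rows:
  moves:
    - [-0.022,0.011,0.06,0,0,-0.017]
    - [-0.022,0.011,0.12,0,0,-0.017]
    - [-0.022,0.011,0.18,0,0,-0.017]
    - [-0.022,0.011,0.24,0,0,-0.017]
    - [-0.022,0.011,0.267,0,0,-0.017]
    - [-0.022,0.011,0.267,0,0,-0.017]

```text
time_s: 19.0
position: [0.4933, -0.015, 0.1765]
tcp_rot: [[0.063, 0.997, 0.05], [0.863, -0.079, 0.5], [0.502, 0.011, -0.865]]
force: [0.2, -0.2, 0.3]
opening: 0.547
grasp_force: 0.0
```

```bash
python3 -c "
from go import *
show()"
```

```text
t19.00 q [-32.   28.8 103.8  29.8  65.1 -44.6] cover pos [-77.5   91.    49.97] ang -88.5 tilt [ 0.003  0.002 -1.   ] Fc [-0.  -0.2  0.4] M [ 0.04  0.38 -0.06] open 0.547 gf 0.0
```

send_rows:
  moves:
    - [0,0,0,0,0,0]
    - [0,0,0,0,0,0]
    - [0,0,0,0,0,0]
    - [0,0,0,0,0,0]
    - [0,0,0,0,0,0]
  grip: 0

```text
time_s: 19.5
position: [0.4942, -0.0151, 0.1779]
tcp_rot: [[0.062, 0.997, 0.053], [0.863, -0.08, 0.499], [0.501, 0.015, -0.865]]
force: [5.4, 3.0, -0.8]
opening: 0.182
grasp_force: 2.8
```

```bash
python3 -c "
from go import *
show()"
```

```text
t19.50 q [-32.   28.6 103.7  29.8  65.1 -44.6] cover pos [-76.86  90.06  51.18] ang -88.5 tilt [ 0.002 -0.002 -1.   ] Fc [ 2.7 -5.1 -2.4] M [-0.86 -0.07 -0.07] open 0.182 gf 2.8
```

send_rows:
  moves:
    - [0,0,0,0,0,0]
    - [0,0,0,0,0,0.05]
    - [0,0,0,0,0,0.14]
    - [0,0,0,0,0,0.23]
    - [0,0,0,0,0,0.32]
    - [0,0,0,0,0,0.41]
    - [0,0,0,0,0,0.5]
    - [0,0,0,0,0,0.59]
    - [0,0,0,0,0,0.68]
    - [0,0,0,0,0,0.77]
    - [0,0,0,0,0,0.86]
    - [0,0,0,0,0,0.86]

```text
time_s: 20.7
position: [0.4976, -0.0166, 0.1777]
tcp_rot: [[0.986, 0.155, 0.06], [0.106, -0.862, 0.495], [0.128, -0.482, -0.867]]
force: [9.5, 0.6, -4.0]
opening: 0.159
grasp_force: 30.0
```

```bash
python3 -c "
from go import *
show()"
```

```text
t20.70 q [-31.9  28.7 103.5  30.   64.8  33. ] cover pos [-77.91  86.56  51.62] ang -166.0 tilt [-0.001 -0.009 -1.   ] Fc [-0.7 -9.4 -4.3] M [-1.05  0.56 -0.18] open 0.159 gf 30.0
```

send_rows:
  moves:
    - [0.016,0,0,0,0,0.05]
    - [0.016,0,0,0,0,0.1]
    - [0.016,0,0,0,0,0.12]
    - [0.016,0,0,0,0,0.12]

```text
time_s: 21.1
position: [0.4978, -0.017, 0.1773]
tcp_rot: [[0.998, -0.029, 0.052], [-0.051, -0.868, 0.494], [0.03, -0.495, -0.868]]
force: [-0.7, -5.2, -1.5]
opening: 0.162
grasp_force: 30.0
```

```bash
python3 -c "
from go import *
show()"
```

```text
t21.10 q [-31.7  28.8 103.2  29.5  65.2  44. ] cover pos [-78.43  86.26  51.45] ang -176.6 tilt [-0.004 -0.001 -1.   ] Fc [-5.3  0.1  1.3] M [ 0.31  1.22 -0.03] open 0.162 gf 30.0
```

send_rows:
  moves:
    - [0,0,0,0,0,0.04]
    - [0,0,0,0,0,0.06]
    - [0,0,0,0,0,0.06]

```text
time_s: 21.4
position: [0.4976, -0.0171, 0.1773]
tcp_rot: [[0.991, -0.123, 0.051], [-0.132, -0.86, 0.494], [-0.017, -0.496, -0.868]]
force: [-0.4, -6.6, -1.0]
opening: 0.158
grasp_force: 30.0
```

```bash
python3 -c "
from go import *
show()"
```

```text
t21.40 q [-31.8  28.8 103.2  29.5  65.2  49.4] cover pos [-78.56  86.46  51.48] ang 178.0 tilt [-0.004 -0.001 -1.   ] Fc [-6.2 -0.2  2.4] M [0.42 1.34 0.13] open 0.158 gf 30.0
```

send_rows:
  moves:
    - [0,0,0,0,0,0.03]
    - [0,0,0,0,0,0.05]
    - [0,0,0,0,0,0.05]

```text
time_s: 21.7
position: [0.497, -0.0161, 0.1776]
tcp_rot: [[0.979, -0.198, 0.049], [-0.196, -0.846, 0.495], [-0.056, -0.495, -0.867]]
force: [-1.7, -5.7, -0.9]
opening: 0.167
grasp_force: 31.2
```

```bash
python3 -c "
from go import *
show()"
```

```text
t21.70 q [-31.7  28.8 103.2  29.5  65.3  53.8] cover pos [-77.62  87.21  51.23] ang 173.6 tilt [-0.003  0.001 -1.   ] Fc [-5.5  1.1  2.2] M [0.65 1.1  0.66] open 0.167 gf 31.2
```

send_rows:
  moves:
    - [0,0,0,0,0,0]
    - [0,0,0,0,0,0]
    - [0,0,0,0,0,0]
    - [0,0,-0.1,0,0,0]
    - [0,0,-0.22,0,0,0]
    - [0,0,-0.3,0,0,0]
    - [0,0,-0.3,0,0,0]
  grip: 0.55

```text
time_s: 22.4
position: [0.4946, -0.0528, 0.2447]
tcp_rot: [[0.978, -0.2, 0.055], [-0.201, -0.844, 0.497], [-0.053, -0.498, -0.866]]
force: [-0.2, 0.7, 0.1]
opening: 0.543
grasp_force: 0.0
```

```bash
cat > wings.py <<'E'
from go import *
show()
for n in('top','scene'):
    p,d=viewer.capture(n);W=(cloud(n,p,d)-t)@R*1000;m=yellow(p)>0
    for nm,c in dict(R=(-78,-92),F=(-146,0),L=(-78,88)).items():
        q=W[m&(np.hypot(W[...,0]-c[0],W[...,1]-c[1])<40)&(W[...,2]>40)&(W[...,2]<90)]
        if len(q)<20: continue
        u=q[q[:,2]>np.percentile(q[:,2],95)-4]
        (cx,cy),wh,a=cv2.minAreaRect(q[:,:2].astype(np.float32));vx,vy,x0,y0=cv2.fitLine(q[:,:2].astype(np.float32),cv2.DIST_L1,0,.01,.01).ravel()
        print(n,nm,len(q),'dir',np.degrees(np.arctan2(vy,vx)).round(1),'rect',round(cx,1),round(cy,1),np.round(wh),'top mean',u.mean(0).round(1))
E
python3 wings.py; python3 -c "
from go import *
print(row((-147,-1,120),-127).round(3))"
```

```text
t22.40 q [-35.5  23.6  98.3  26.8  75.5  56.1] cover pos [-75.89  85.85 127.78] ang 173.5 tilt [ 0.001 -0.004 -1.   ] Fc [ 0.6  0.2 -0.2] M [ 0.13  0.39 -0.07] open 0.543 gf 0.0
top R 120 dir 9.1 rect -79.5 -94.4 [57. 13.] top mean [-79.2 -95.1  70.4]
top F 153 dir -35.9 rect -147.8 -3.1 [16. 58.] top mean [-146.9   -3.2   70.7]
top L 21 dir 7.0 rect -78.1 113.2 [10.  5.] top mean [-79.3 113.   71. ]
scene R 172 dir 11.7 rect -78.9 -97.4 [59. 16.] top mean [-78.7 -98.5  70.9]
scene F 96 dir -38.1 rect -146.8 -4.5 [16. 58.] top mean [-146.5   -5.5   71.2]
scene L 176 dir -89.7 rect -76.0 86.2 [56. 17.] top mean [-76.3  82.8  71.8]
[ 0.385  0.243  0.02  -0.002 -0.    -0.662]
```

```bash
python3 -c "
from go import *
print(row((-147,-3.5,120),-127).round(3))"
```

```text
[ 0.395  0.242  0.02  -0.002 -0.    -0.662]
```

send_rows:
  moves:
    - [0.1,0.06,0,0,0,-0.09]
    - [0.2,0.12,0,0,0,-0.18]
    - [0.3,0.18,0,0,0,-0.27]
    - [0.395,0.242,0,0,0,-0.36]
    - [0.395,0.242,0,0,0,-0.45]
    - [0.395,0.242,0,0,0,-0.54]
    - [0.395,0.242,0.02,0,0,-0.63]
    - [0.395,0.242,0.02,0,0,-0.662]
    - [0.395,0.242,0.02,0,0,-0.662]
    - [0.395,0.242,0.02,0,0,-0.662]
  grip: 0.55

```text
time_s: 23.5
position: [0.5777, -0.1191, 0.2017]
tcp_rot: [[0.67, 0.741, 0.049], [0.625, -0.599, 0.5], [0.4, -0.305, -0.864]]
force: [0.1, -1.0, -0.1]
opening: 0.551
grasp_force: 0.0
```

```bash
python3 -c "
from go import *
show();print(row((-147,-3.5,50.5),-127).round(3))"
```

```text
t23.50 q [-36.   34.4  85.4  26.3  77.9  -2.8] cover pos [-147.15   -3.59  119.3 ] ang -127.1 tilt [ 0.003  0.002 -1.   ] Fc [-0.9 -0.2  0.5] M [ 0.12  0.41 -0.05] open 0.551 gf 0.0
[-0.     0.     0.275 -0.002 -0.001 -0.001]
```

send_rows:
  moves:
    - [0,0,0.07,0,0,0]
    - [0,0,0.14,0,0,0]
    - [0,0,0.21,0,0,0]
    - [0,0,0.26,0,0,0]
    - [0,0,0.275,0,0,0]
    - [0,0,0.275,0,0,0]
  grip: 0.55

```text
time_s: 24.1
position: [0.5817, -0.0855, 0.1429]
tcp_rot: [[0.669, 0.741, 0.05], [0.626, -0.599, 0.499], [0.4, -0.303, -0.865]]
force: [0.6, -1.1, -0.5]
opening: 0.552
grasp_force: 0.0
```

send_rows:
  moves:
    - [0,0,0,0,0,0]
    - [0,0,0,0,0,0]
    - [0,0,0,0,0,0]
    - [0,0,0,0,0,0]
    - [0,0,0,0,0,0]
    - [0,0,0,0,0,0]
    - [0,0,0,0,0,0]
  grip: 0

```text
time_s: 24.8
position: [0.5821, -0.0863, 0.1434]
tcp_rot: [[0.669, 0.742, 0.052], [0.626, -0.6, 0.498], [0.4, -0.301, -0.866]]
force: [0.5, -2.5, -0.9]
opening: 0.159
grasp_force: 29.9
```

```bash
python3 -c "
from go import *
show()"
```

```text
t24.80 q [-33.2  38.1  89.4  28.3  69.8  -4.4] cover pos [-147.73   -4.62   52.24] ang -127.0 tilt [ 0.001 -0.001 -1.   ] Fc [-2.5 -0.8  0.4] M [0.07 0.55 0.02] open 0.159 gf 29.9
```

Well centred and gripped. I'll turn about 50°, then creep to the stop.

send_rows:
  moves:
    - [0,0,0,0,0,0.08]
    - [0,0,0,0,0,0.17]
    - [0,0,0,0,0,0.26]
    - [0,0,0,0,0,0.35]
    - [0,0,0,0,0,0.44]
    - [0,0,0,0,0,0.53]
    - [0,0,0,0,0,0.58]
    - [0,0,0,0,0,0.58]

```text
time_s: 25.6
position: [0.5829, -0.089, 0.1427]
tcp_rot: [[0.996, -0.075, 0.054], [-0.092, -0.865, 0.493], [0.01, -0.496, -0.868]]
force: [0.0, -6.1, -1.8]
opening: 0.162
grasp_force: 29.9
```

```bash
python3 -c "
from go import *
show()"
```

```text
t25.60 q [-33.3  38.2  89.3  28.1  69.6  47.9] cover pos [-150.27   -5.69   52.94] ang -179.2 tilt [-0.005 -0.003 -1.   ] Fc [-6.1 -0.6  1.4] M [ 0.05  1.3  -0.06] open 0.162 gf 29.9
```

send_rows:
  moves:
    - [0,0,0,0,0,0.04]
    - [0,0,0,0,0,0.06]
    - [0,0,0,0,0,0.06]

```text
time_s: 25.9
position: [0.5817, -0.0889, 0.1423]
tcp_rot: [[0.985, -0.166, 0.051], [-0.169, -0.854, 0.493], [-0.038, -0.494, -0.869]]
force: [-2.0, -6.9, -2.6]
opening: 0.164
grasp_force: 30.7
```

```bash
python3 -c "
from go import *
show()"
```

```text
t25.90 q [-33.3  38.2  89.3  28.   69.7  53.1] cover pos [-150.55   -4.45   52.67] ang 175.5 tilt [-0.005 -0.    -1.   ] Fc [-7.5  1.3  1.3] M [0.49 1.52 0.53] open 0.164 gf 30.7
```

send_rows:
  moves:
    - [0,0,0,0,0,0.03]
    - [0,0,0,0,0,0.05]
    - [0,0,0,0,0,0.05]

```text
time_s: 26.2
position: [0.5814, -0.089, 0.1423]
tcp_rot: [[0.969, -0.241, 0.05], [-0.234, -0.838, 0.493], [-0.077, -0.489, -0.869]]
force: [-2.5, -6.7, -0.8]
opening: 0.174
grasp_force: 32.7
```

```bash
python3 -c "
from go import *
show()"
```

```text
t26.20 q [-33.3  38.1  89.3  27.9  69.7  57.6] cover pos [-150.58   -4.17   52.68] ang 171.1 tilt [-0.005  0.001 -1.   ] Fc [-6.4  1.8  2.8] M [0.55 1.56 0.78] open 0.174 gf 32.7
```

send_rows:
  moves:
    - [0,0,0,0,0,0]
    - [0,0,0,0,0,0]
    - [0,0,0,0,0,0]
    - [0,0,-0.1,0,0,0]
    - [0,0,-0.22,0,0,0]
    - [0,0,-0.3,0,0,-0.08]
    - [0,0,-0.3,0,0,-0.17]
    - [0,0,-0.3,0,0,-0.26]
    - [0,0,-0.3,0,0,-0.35]
    - [0,0,-0.3,0,0,-0.44]
    - [0,0,-0.3,0,0,-0.53]
    - [0,0,-0.3,0,0,-0.53]
  grip: 0.55

```text
time_s: 27.4
position: [0.5776, -0.1224, 0.2082]
tcp_rot: [[0.833, 0.552, 0.05], [0.457, -0.735, 0.5], [0.313, -0.393, -0.865]]
force: [0.7, -0.4, 0.4]
opening: 0.552
grasp_force: 0.0
```

```bash
python3 wings.py; python3 -c "
from go import *
print(row((-79,-95.5,122),-80.5).round(3))"
```

```text
t27.40 q [-36.3  34.   85.   26.2  78.7  11.7] cover pos [-146.84   -3.82  126.55] ang -141.4 tilt [ 0.003  0.001 -1.   ] Fc [-0.1 -0.7  0.5] M [ 0.13  0.37 -0.09] open 0.552 gf 0.0
top R 118 dir 9.6 rect -79.5 -94.2 [59. 13.] top mean [-77.8 -95.4  71.2]
top F 131 dir 87.7 rect -145.8 -3.2 [55. 18.] top mean [-147.3  -10.2   70. ]
top L 169 dir -89.6 rect -78.8 88.5 [54. 16.] top mean [-78.6  87.1  71.4]
scene R 172 dir 10.7 rect -78.5 -97.9 [60. 15.] top mean [-79.4 -98.   70.6]
scene F 182 dir 89.8 rect -145.3 -5.1 [58. 13.] top mean [-145.6   -6.9   71.1]
scene L 174 dir 89.7 rect -75.2 84.9 [55. 13.] top mean [-76.1  84.2  71.7]
[ 0.456  0.014  0.019 -0.001 -0.001 -0.679]
```

Left and front both read about ±90°, so they are at their stops. The right bolt is last.

send_rows:
  moves:
    - [0.12,0,0,0,0,-0.09]
    - [0.24,0,0,0,0,-0.18]
    - [0.36,0.01,0,0,0,-0.27]
    - [0.456,0.014,0,0,0,-0.36]
    - [0.456,0.014,0,0,0,-0.45]
    - [0.456,0.014,0,0,0,-0.54]
    - [0.456,0.014,0.02,0,0,-0.63]
    - [0.456,0.014,0.02,0,0,-0.68]
    - [0.456,0.014,0.02,0,0,-0.68]
    - [0.456,0.014,0.02,0,0,-0.68]
  grip: 0.55

```text
time_s: 28.5
position: [0.675, -0.0711, 0.2381]
tcp_rot: [[-0.08, 0.996, 0.051], [0.866, 0.044, 0.499], [0.494, 0.084, -0.865]]
force: [-0.2, -0.1, -0.4]
opening: 0.552
grasp_force: 0.0
```

```bash
python3 -c "
from go import *
show();print(row((-79,-95.5,50.5),-80.5).round(3))"
```

```text
t28.50 q [-27.9  37.4  72.3  27.9  83.5 -38.2] cover pos [-79.05 -95.53 122.02] ang -80.4 tilt [ 0.002  0.    -1.   ] Fc [-0.3  0.2 -0.3] M [0.06 0.36 0.  ] open 0.552 gf 0.0
[-0.    -0.     0.286  0.    -0.001  0.001]
```

send_rows:
  moves:
    - [0,0,0.07,0,0,0]
    - [0,0,0.14,0,0,0]
    - [0,0,0.21,0,0,0]
    - [0,0,0.26,0,0,0]
    - [0,0,0.286,0,0,0]
    - [0,0,0.286,0,0,0]
  grip: 0.55

```text
time_s: 29.1
position: [0.6784, -0.0351, 0.1756]
tcp_rot: [[-0.082, 0.995, 0.05], [0.865, 0.046, 0.499], [0.495, 0.084, -0.865]]
force: [0.4, -0.1, -0.6]
opening: 0.549
grasp_force: 0.0
```

send_rows:
  moves:
    - [0,0,0,0,0,0]
    - [0,0,0,0,0,0]
    - [0,0,0,0,0,0]
    - [0,0,0,0,0,0]
    - [0,0,0,0,0,0]
    - [0,0,0,0,0,0]
    - [0,0,0,0,0,0]
  grip: 0

```text
time_s: 29.8
position: [0.6785, -0.0357, 0.1764]
tcp_rot: [[-0.083, 0.995, 0.051], [0.866, 0.046, 0.499], [0.494, 0.085, -0.865]]
force: [-2.1, -0.5, 1.0]
opening: 0.158
grasp_force: 30.0
```

```bash
python3 -c "
from go import *
show()"
```

```text
t29.80 q [-25.1  40.6  76.4  29.2  75.8 -39.6] cover pos [-79.13 -95.35  50.77] ang -80.2 tilt [ 0.001  0.    -1.   ] Fc [-0.1  2.1  1.2] M [ 0.25  0.37 -0.01] open 0.158 gf 30.0
```

send_rows:
  moves:
    - [0,0,0,0,0,0.08]
    - [0,0,0,0,0,0.17]
    - [0,0,0,0,0,0.26]
    - [0,0,0,0,0,0.35]
    - [0,0,0,0,0,0.44]
    - [0,0,0,0,0,0.53]
    - [0,0,0,0,0,0.62]
    - [0,0,0,0,0,0.71]
    - [0,0,0,0,0,0.8]
    - [0,0,0,0,0,0.89]
    - [0,0,0,0,0,0.98]
    - [0,0,0,0,0,0.98]

```text
time_s: 31.0
position: [0.6808, -0.0377, 0.1765]
tcp_rot: [[0.992, 0.112, 0.056], [0.07, -0.866, 0.495], [0.104, -0.488, -0.867]]
force: [4.1, -4.5, -0.1]
opening: 0.154
grasp_force: 30.0
```

```bash
python3 -c "
from go import *
show()"
```

```text
t31.00 q [-25.2  40.7  76.2  29.2  75.6  48.7] cover pos [-80.56 -97.82  51.73] ang -168.5 tilt [-0.002 -0.006 -1.   ] Fc [-3.5 -4.5  2. ] M [-0.19  0.82 -0.17] open 0.154 gf 30.0
```

send_rows:
  moves:
    - [0,0,0,0,0,0.05]
    - [0,0,0,0,0,0.1]
    - [0,0,0,0,0,0.15]
    - [0,0,0,0,0,0.15]

```text
time_s: 31.4
position: [0.6802, -0.0386, 0.1759]
tcp_rot: [[0.991, -0.119, 0.055], [-0.131, -0.86, 0.493], [-0.012, -0.496, -0.868]]
force: [1.8, -6.8, -0.7]
opening: 0.157
grasp_force: 30.1
```

```bash
python3 -c "
from go import *
show()"
```

```text
t31.40 q [-25.2  40.7  76.2  29.   75.5  62. ] cover pos [-81.71 -97.36  51.7 ] ang 178.2 tilt [-0.004 -0.004 -1.   ] Fc [-6.1 -2.5  2.6] M [-0.08  1.25  0.29] open 0.157 gf 30.1
```

send_rows:
  moves:
    - [0,0,0,0,0,0.04]
    - [0,0,0,0,0,0.07]
    - [0,0,0,0,0,0.07]

```text
time_s: 31.7
position: [0.6801, -0.0393, 0.1756]
tcp_rot: [[0.973, -0.225, 0.055], [-0.223, -0.842, 0.492], [-0.065, -0.491, -0.869]]
force: [2.0, -7.1, -1.5]
opening: 0.174
grasp_force: 32.6
```

```bash
python3 -c "
from go import *
show()"
```

```text
t31.70 q [-25.2  40.7  76.2  28.9  75.5  68.2] cover pos [-82.42 -97.3   51.78] ang 172.0 tilt [-0.006 -0.004 -1.   ] Fc [-6.7 -2.7  2.1] M [-0.06  1.56  0.78] open 0.174 gf 32.6
```

send_rows:
  moves:
    - [0,0,0,0,0,0]
    - [0,0,0,0,0,0]
    - [0,0,0,0,0,0]
    - [0,0,-0.1,0,0,0]
    - [0,0,-0.25,0,0,0]
    - [0,0,-0.45,0,0,0]
    - [0,0.15,-0.6,0,0,0]
    - [0,0.35,-0.7,0,0,0]
    - [0,0.5,-0.7,0,0,0]
    - [0,0.5,-0.7,0,0,0]
    - [0,0.5,-0.7,0,0,0]
    - [0,0.5,-0.7,0,0,0]
  grip: 0.55

```text
time_s: 32.9
position: [0.6414, -0.2259, 0.266]
tcp_rot: [[0.972, -0.228, 0.051], [-0.222, -0.837, 0.5], [-0.072, -0.498, -0.864]]
force: [-0.1, 0.3, 0.3]
opening: 0.547
grasp_force: 0.0
```

```bash
python3 wings.py; python3 -c "
from cov import *
cov('9')
for n in('top','scene'):
    p,d=viewer.capture(n); cv2.imwrite(f'pics/{n}9.png',p[:,:,::-1])
a=cv2.imread('pics/top9.png');b=cv2.imread('pics/scene9.png')
cv2.imwrite('pics/fin.png',np.hstack([cv2.resize(a[165:265,235:335],(400,400)),cv2.resize(b[150:270,215:335],(400,400))]))"
```

```text
t32.90 q [-39.9  38.8  64.6  24.7  94.2  62. ] cover pos [-201.47  -77.82  224.86] ang 171.9 tilt [ 0.003  0.001 -1.   ] Fc [0.5 0.1 0.1] M [ 0.14  0.33 -0.1 ] open 0.547 gf 0.0
top R 165 dir -89.0 rect -78.5 -95.7 [57. 18.] top mean [-78.6 -95.   71.3]
top F 169 dir -89.5 rect -147.4 -2.9 [18. 54.] top mean [-147.6   -3.2   71.3]
top L 174 dir 89.8 rect -78.5 88.7 [16. 55.] top mean [-78.8  90.1  71.4]
scene R 214 dir 88.5 rect -76.9 -97.7 [57. 21.] top mean [-77.8 -98.9  71. ]
scene F 185 dir 88.5 rect -145.2 -6.4 [17. 55.] top mean [-146.    -5.    71.1]
scene L 181 dir 89.6 rect -75.9 86.6 [15. 57.] top mean [-76.8  86.8  71.2]
plane [-1.8000e-02 -1.7000e-02  3.3308e+01] 87 proud L 1.3 R 4.0
padL 546.8
padR 357.7
```

View pics/fin.png

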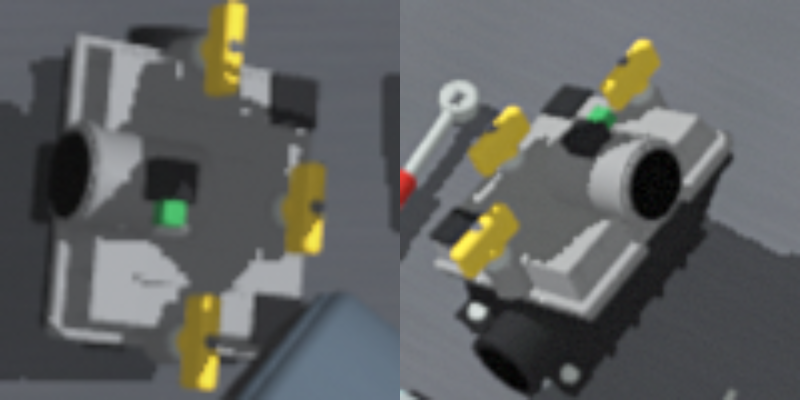

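All three wings lie parallel to the front edge, and their tops are level at 71 mm, so the cover is seated evenly. The arm is clear of everything.

```bash
python3 -c "
from rig import ticket
print(ticket.hand_in())"
```

```text
the job is handed in; nothing more can be done
None
```

The job is handed in: both front corners were pressed home first (peak about 25 N), then the left, front and right wing bolts were each turned clockwise to their end stops, taking about 33 s, and no other object on the bench was touched.

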